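Clear the microtome base plate and set the knife-carriage brake

ROBOT

A 6-joint arm with a two-finger parallel gripper is mounted at the origin on the work surface. World frame = base frame: x ahead of the robot, y to its left, z up, the work surface at z = 0. Lengths are in m, angles in rad, forces in N, time in s.
With the tool pointing down it reaches from about 0.375 to 0.975 m from the base axis. Payload 3.8 kg.
Tool frame: the origin (TCP) lies at the very end of the fingers, on their centre line; the grasp point (between the pads) lies 19 mm behind it; z points along the fingers, y is the line along which they close (so a half turn about z gives the same grasp; the last joint's range is limited). The gripper opens to 85 mm and grips with 20 to 120 N. Pads are 22 mm wide; open, the fingers measure 114 mm over their backs; the gripper's body (76 mm by 85 mm) begins 54 mm behind the grasp point. The pads swing forward as they close: fully open they stand 13 mm farther back than shut.
Start: joints at [-1.329, 0.264, 1.604, -0, 1.274, -0.037], TCP at [0.186, -0.649, 0.231] pointing down, gripper open.
Joint ranges: [-2.63, 2.63], [-0.94, 2.18], [0.31, 2.57], [-1.31, 4.45], [0, 2.66], [-2.55, 2.55]. Speed limits (rad/s): [2.57, 2.57, 3.14, 3.14, 3.14, 3.14].

INTERFACE

Orientations are given as a unit quaternion [w, x, y, z].
In Python, from station import status, vision, hand_in, models gives the robot as it stands.
- The arm moves only by the tool arm_command, never from a script. Its argument "increments" is a list of rows, each a list of 3 entries, a list of its own where there are three numbers: the turn, a rotation vector about the tool's x, y, z in degrees, then the shift along the tool's x, y, z in mm, then the closure in counts, from 0 (fully open) to 255 (shut). A call has 1 to 5 rows; each row shifts and turns the commanded pose from where the row before left it, along the tool's axes as they then stand; what a row does not reach is not made up. A row lasts 1/10 s, in which the tool goes at most 50 mm and 8.59 degrees, less where a joint would pass 70% of its speed; a pose out of reach is approached as far as the arm can. A call is refused whole if a number of a shift passes 50 or a number of a turn 8.59, either way. A call with a gripper value outside its range is refused whole. The fingers move at their own pace and stop on an object; "grip_force" is the grip in N (left out, the last holds). Time passes only in rows, so rows that do not move let the fingers close. It gives the time, the measured TCP pose, the force, the opening and the grip force at its end, in the units of the state.
- status.get_obs(): the state, without advancing time (a new reading comes with each control period).
- vision.snapshot(name): name is "scene" or "side" or "wrist"; returns a dict with "image" (480x640x3 uint8, blue, green, red), "fx", "fy", "cx", "cy" (pixels), "rvec" (rotation vector, rad) and "tvec" (3), from world to camera coordinates, as OpenCV has them; the wrist camera has in their place "hand_eye" (4x4, takes a point from camera to tool coordinates, whose origin is the TCP and whose axes are the flange's). Camera axes: x right, y down, z forward; pixel columns grow to the right and rows downward; lengths in m; the calibration is good to about 2 mm. A picture is of the moment at which its call begins: read the wrist's pose just before it. There is no depth.
- hand_in(): hands the job in; it is judged then, once.
Trained networks look in the newest picture that a camera, given by its name, has taken for a name from the list of things; names that differ only in an ending like _2 or _b are one class to them, and where a whole thing is asked for, a point or a joint stands for the part that bears it (a point fixed in the world has none). Each returns a list of dicts, best first, with "confidence" (0 to 1); they miss things now and then, are a little off and sometimes report something else, mostly with a low value. They report only what shows in the picture. A call takes as long as a camera call.
- models.recognise(camera, query): "xyz" ([x, y, z] in m, in world coordinates, good to about 4 mm: the middle of the surface that is visible of it).
- models.place_of(camera, query): "xyz" ([x, y, z] in m, in world coordinates, good to about 4 mm: a listed point, or the origin of a listed thing).
The state is a dict: "time": time; "qpos": joint angles; "joint_vel": joint speeds; "joint_torque": joint torques, N m; "position": TCP position; "orientation": TCP orientation; "ft_force": force on the tool from outside, world axes, zero at the start; "torque": the same for the moment, N m; "width": finger opening in m; "grip_force": force on a finger pad.
Only numpy, scipy, OpenCV 4.12 (cv2) and the standard library are available. Lean on these libraries where they do the work, as an engineer would, in place of code of your own. Each camera call takes 0.05 s, during which the arm holds its last target. There are 200 camera calls.

TASK

On the microtome's black base plate, first clear the two chunky wax offcuts off into the waste tray around the plate. Then set the knife-carriage brake: screw the winged thumbscrew in (clockwise) until it seats, back it off a quarter turn, and finish still gripping the wing steady in that position so that I can nip up its lock ring. Leave the round knob, the cassette with its finished block, the two brushes and the control pad as they are.

Things in the scene. Friction and masses are not known exactly. Their poses are not given: they have to be found in the camera images.
- microtome: cream rotary microtome, fixed on the bench. Origin on the bench (z 0) under its black base plate; z up, +y points from the plate to the tall housing (housing from y = +150 mm on, 280 mm high), open front to -y. Specimen head over x 15 to 80, y +84 to +150, 165 to 260 mm high. All mm given 'of the microtome' are in this frame
- plate_top (a point): centre of the black base plate's top face, 60 mm above the bench, at x -5, y -10 mm of the microtome, axes parallel to its. Plate: x -130 to +120, y -100 to +80 mm of the microtome. The half x < -10 mm is bare but for the loose pieces and, near x -10, y 35 to 55, a small lever 120 mm high
- tray_floor (a point): floor of the cream open waste tray, 5 mm above the bench, at the middle of the trough at x -160, y -10 mm of the microtome. Tray inside: x -195 to +195, y -170 to +140 mm of the microtome, rim 55 mm above the bench. The base plate stands in it on a pedestal; the trough beside the plate is open: 65 mm wide at -x, 75 at +x, 70 at -y
- wing: steel wing of the thumbscrew (brake adjuster), at x 45, y -50 mm of the microtome, vertical axis. Origin on the axis, 82 mm above the bench; z up, local x along the wing, so the 10 mm thickness to pinch is along local y. Upper part 46 long, 10 thick, 24 high, top 48 above the origin; below it a neck 22 x 10; brass lock ring, diameter 23, its top 11 above the origin
- wing_grip (a point): centre of the wing's upper part, on the screw axis, 36 mm above wing's origin: the place to pinch it from above. No obstacle within 58 mm around the axis from 8 mm above wing's origin up, but the lock ring
- carriage_front (a point): front end of the aluminium tongue of the knife carriage, top edge, at x 45, y -76, z 82 mm of the microtome. The tongue, 36 mm wide, carries the winged screw; the knife carriage behind it fills x 0 to 118, y +10 to +80 mm of the microtome, up to 90 mm high, its knife block (y > +20) up to 150 mm
- adjuster (a joint): turn of the winged screw in rad: 0 = seated (brake shoe hard on the slideway, a firm stop), grows as it is unscrewed, counter-clockwise seen from above; 1.571 is a quarter turn off the seat, it starts between 1.9 and 3.0, its outer end is 3.5. About 0.1 N m of thread friction keeps it where it is left; it sinks 0.3 mm per rad screwed in
- round_knob (a joint): turn of the round black knurled knob (22 mm diameter, top 98 mm above the bench) on the carriage's far side at x = 104, y = 48 mm of the microtome; 0 at the start; to be left alone
- offcut_a: off-white wax offcut, loose, a stepped chunk 34 x 24 mm and 17.5 mm high (lower slab 11 mm high, step above it 20 x 22 mm), 12 g, lying on the base plate; origin at the centre of its underside, x along the 34 mm, z up
- offcut_b: off-white wax offcut, loose, a stepped chunk 30 x 22 mm and 17.5 mm high (lower slab 12 mm high, step above it 17 x 18 mm), 12 g, lying on the base plate; origin at the centre of its underside, x along the 30 mm, z up
- offcut_a_mid (a point): middle of offcut_a, 9 mm above its underside
- offcut_b_mid (a point): middle of offcut_b, 9 mm above its underside
- cassette: white tissue cassette 40 x 28 x 6 mm with a finished wax block 30 x 24 x 8 mm on it, a brown speck of tissue in its top, a brown speck of tissue in its top, loose, near the plate's corner by the housing (about x -95, y +58 mm of the microtome); origin at the centre of its underside; to be left
- control_pad: cream hand control pad with keys, 120 x 190 x 30 mm, loose on the bench; origin at the centre of its underside
- flat_brush: wide flat brush, wooden handle, orange bristles, 190 mm long along x, loose on the bench; origin under its shoulder
- fine_brush: smaller brush with a wooden handle, steel ferrule and grey bristles, about 0.2 m long along x, loose on the bench

How it is judged:
On the way, in this order (a step that is already met when the one before it is completed fails the run):
1. both wax offcuts lie in the waste tray, off the base plate (x of offcut_a_mid in the frame of microtome between -0.195 and 0.195 m and y of offcut_a_mid in the frame of microtome between -0.17 and 0.14 m and z of offcut_a_mid in the frame of microtome between 0 and 0.05 m and x of offcut_b_mid in the frame of microtome between -0.195 and 0.195 m and y of offcut_b_mid in the frame of microtome between -0.17 and 0.14 m and z of offcut_b_mid in the frame of microtome between 0 and 0.05 m and linear speed of each of offcut_a, offcut_b below 0.05 m/s), for 0.2 s.
2. the winged screw is seated, within about 4 degrees of its stop (value of joint adjuster below 0.07 rad), for 0.2 s.
At the end, for the whole second after the job is handed in: Both offcuts lie at rest in the waste tray, below the plate's top; the winged screw stands a quarter turn (90 degrees, within 15) off its seat, is not turning, and the fingers still grip its wing (more than 4 N) (all of step 1 and value of joint adjuster between 1.31 and 1.83 rad and velocity of joint adjuster between -0.05 and 0.05 rad/s and contact force between the fingers and wing above 4 N); the arm keeps its last pose, push and grip.
It fails at once if the round knob is turned by more than about 11 degrees (value of joint round_knob above 0.2 rad or value of joint round_knob below -0.2 rad).
It fails at once if the cassette is shifted by more than 20 mm (distance of cassette from where it was at the start of the episode above 0.02 m).
It fails at once if a brush or the control pad is shifted by more than 40 mm (distance of any of control_pad, flat_brush, fine_brush from where it was at the start of the episode above 0.04 m).
It also fails if it takes over 72 s, if anything falls off the work surface, if the arm or the gripper's body presses on something with over 40 N, if the wrist force passes 120 N, or if a joint passes its speed limit or range.

## Working session

There is one attempt and no reset: what is moved stays moved. The work goes in short steps, Python scripts to look and compute and a tool call to move; the robot and the scene stay as the last step left them, time stands still between calls to the robot, and variables do not carry over. Pictures are saved under pics/ and viewed, at most 10 in all, crops included, and the job is handed in when it is done.

Besides the shell and the picture viewer there is one more tool, called after "Call:" by a JSON object that holds its "api" and its "payload", one argument or row to a line. arm_command: Moves the arm, as the interface text tells. Its arguments: {"type":"object","properties":{"increments":{"type":"array","items":{"type":"array"}},"grip_force":{"type":"number"}},"required":["increments"]}

```bash
mkdir -p pics; ls; cat > h.py <<'E'
import numpy as np,cv2
from station import status,vision,hand_in,models
def shot(c,n): 
    s=vision.snapshot(c); cv2.imwrite(f'pics/{n}.png',s['image']); return s
E
python3 - <<'E'
from h import *
o=status.get_obs(); print({k:np.round(v,3).tolist() for k,v in o.items()})
for c in ['scene','side']:
    s=shot(c,c+'0')
    for q in ['microtome','plate_top','tray_floor','wing','wing_grip','carriage_front','offcut_a_mid','offcut_b_mid','cassette']:
        print(c,q,[(np.round(r['xyz'],3).tolist(),round(r['confidence'],2)) for r in models.place_of(c,q)][:4])
E
```

```text
pics
{'time': 0.0, 'qpos': [-1.329, 0.265, 1.605, 0.0, 1.274, -0.037], 'joint_vel': [-0.0, 0.001, 0.001, -0.001, -0.001, -0.0], 'joint_torque': [0.001, -51.511, -36.732, 0.0, 0.013, 0.0], 'position': [0.186, -0.648, 0.23], 'orientation': [-0.001, 0.99, 0.139, -0.0], 'ft_force': [-0.252, 0.217, -0.061], 'torque': [0.034, 0.009, 0.028], 'grip_force': 0.0, 'width': 0.085}
scene microtome [([0.633, -0.072, -0.0], 0.58)]
scene plate_top [([0.628, -0.08, 0.059], 0.77), ([0.692, -0.362, -0.002], 0.22)]
scene tray_floor [([0.47, -0.061, 0.002], 0.55)]
scene wing [([0.67, -0.129, 0.085], 0.93)]
scene wing_grip [([0.673, -0.129, 0.123], 0.82)]
scene carriage_front [([0.663, -0.149, 0.083], 0.88), ([0.43, -0.423, 0.0], 0.57)]
scene offcut_a_mid [([0.541, -0.071, 0.067], 0.77)]
scene offcut_b_mid [([0.528, -0.131, 0.07], 0.78)]
scene cassette [([0.553, -0.001, 0.061], 0.89)]
side microtome [([0.632, -0.068, 0.0], 0.81)]
side plate_top [([0.626, -0.079, 0.056], 0.63)]
side tray_floor [([0.47, -0.06, 0.008], 0.84), ([0.673, -0.119, 0.12], 0.28)]
side wing [([0.67, -0.124, 0.08], 0.78)]
side wing_grip [([0.676, -0.122, 0.119], 0.63)]
side carriage_front [([0.668, -0.15, 0.084], 0.97), ([0.526, -0.126, 0.068], 0.62)]
side offcut_a_mid [([0.544, -0.068, 0.07], 0.74)]
side offcut_b_mid [([0.524, -0.129, 0.07], 0.74)]
side cassette [([0.549, 0.002, 0.057], 0.76)]
```

View picture.

View pics/scene0.png

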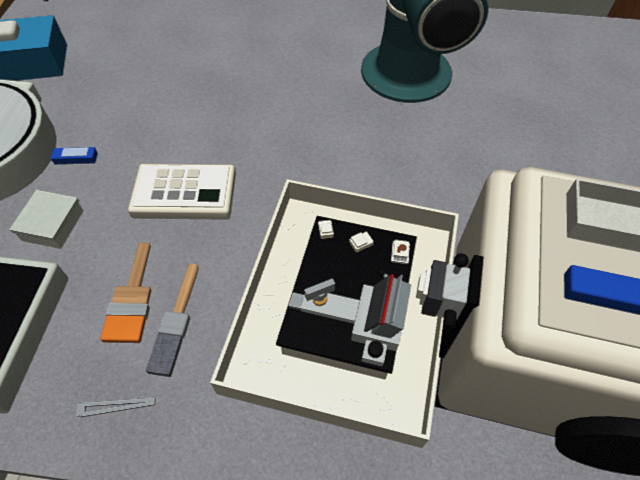

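View pics/side0.png

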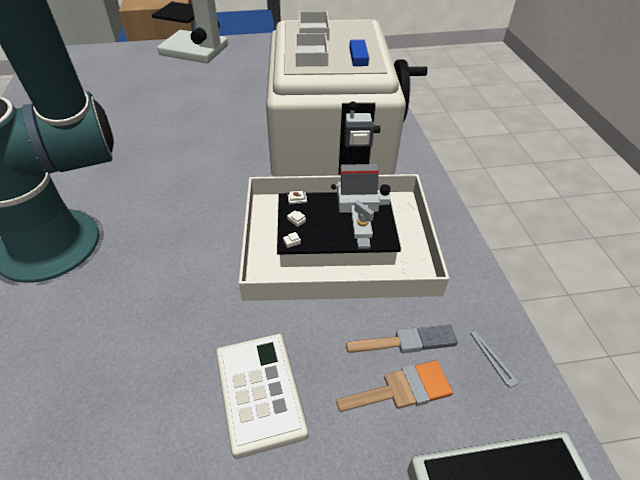

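```bash
cat >> h.py <<'E'
def tip():
    o=status.get_obs(); w,x,y,z=o['orientation']
    from scipy.spatial.transform import Rotation as R
    return np.array(o['position']),R.from_quat([x,y,z,w])
def move(target,heading=None):
    p,r=tip(); d=r.inv().apply(np.array(target)-p)*1000; X=r.apply([1,0,0]); Z=r.apply([0,0,1])
    print('tcp',p.round(4),'head',np.degrees(np.arctan2(X[1],X[0])).round(1),'toolz',Z.round(3),'tool shift mm',d.round(1))
E
python3 - <<'E'
from h import *
L=np.array([[0,0],[-5,-10],[-160,-10],[45,-50],[45,-50],[45,-76]])/1e3
A=np.array([[.633,-.072],[.628,-.08],[.47,-.061],[.67,-.129],[.673,-.129],[.663,-.149]])
B=np.array([[.632,-.068],[.626,-.079],[.47,-.06],[.67,-.124],[.676,-.122],[.668,-.15]])
W=(A+B)/2; l=L-L.mean(0); w=W-W.mean(0)
a=np.arctan2((l[:,0]*w[:,1]-l[:,1]*w[:,0]).sum(),(l*w).sum()); c,s=np.cos(a),np.sin(a);R=np.array([[c,-s],[s,c]])
t=W.mean(0)-R@L.mean(0); print(np.degrees(a),t,(L@R.T+t-W).round(4).tolist())
np.savez('m.npz',R=R,t=t)
for n,p in dict(a=[.5425,-.0695],b=[.526,-.130],cas=[.551,.0005],wing=W[3]).items(): print(n,((np.array(p)-t)@R*1e3).round(1))
# above point
for q in [[-40,-35],[45,-50]]: print(q,R@np.array(q)/1e3+t)
x=R@np.array([-40,-35])/1e3+t
move([*x,0.26])
E
```

```text
-6.979482063311076 [ 0.6321824  -0.07009964] [[-0.0003, -0.0001], [-0.001, 0.0001], [0.0022, -0.0001], [0.0008, 0.0013], [-0.0037, 0.0003], [0.0021, -0.0015]]
a [-89.1 -10.3]
b [-98.1 -72.4]
cas [-89.2  60.2]
wing [ 44.4 -51.4]
[-40, -35] [ 0.58822583 -0.09997972]
[45, -50] [ 0.67077325 -0.12519725]
tcp [ 0.1857 -0.6489  0.2313] head 16.0 toolz [-0. -0. -1.] tool shift mm [ 538.  -417.   -28.7]
```

Call:
{"api": "arm_command", "payload": {
  "increments": [
    [[0, 0, 0], [45, -35, -2], 0],
    [[0, 0, 0], [45, -35, -2], 0],
    [[0, 0, 0], [45, -35, -2], 0],
    [[0, 0, 0], [45, -35, -2], 0],
    [[0, 0, 0], [45, -35, -2], 0]
  ]
}}

```text
time: 1.5
position: [0.334, -0.4456, 0.2403]
orientation: [0.0, 0.99, 0.139, 0.0]
ft_force: [0.6, -0.2, 0.3]
width: 0.0852
grip_force: 0.0
```

Call:
{"api": "arm_command", "payload": {
  "increments": [
    [[0, 0, 0], [45, -35, -3], 0],
    [[0, 0, 0], [45, -35, -3], 0],
    [[0, 0, 0], [45, -35, -3], 0],
    [[0, 0, 0], [45, -35, -3], 0],
    [[0, 0, 0], [45, -35, -3], 0]
  ]
}}

```text
time: 2.0
position: [0.4814, -0.2438, 0.2537]
orientation: [0.0, 0.99, 0.139, 0.0]
ft_force: [0.9, -0.6, 0.1]
width: 0.0857
grip_force: 0.0
```

Call:
{"api": "arm_command", "payload": {
  "increments": [
    [[0, 0, 0], [44, -34, -2], 0],
    [[0, 0, 0], [44, -34, -2], 0],
    [[0, 0, 7.6], [0, 0, 0], 0],
    [[0, 0, 7.7], [0, 0, 0], 0],
    [[0, 0, 7.7], [0, 0, 0], 0]
  ]
}}

```text
time: 2.5
position: [0.54, -0.1642, 0.2569]
orientation: [0.0, 0.998, -0.063, 0.0]
ft_force: [-0.2, -0.2, 1.2]
width: 0.0853
grip_force: 0.0
```

```bash
python3 - <<'E'
from h import *
m=np.load('m.npz');R,t=m['R'],m['t']
print(np.round(status.get_obs()['qpos'],2))
move([0,0,0]); p,r=tip()
s=shot('wrist','w0'); np.savez('w0.npz',p=p,r=r.as_matrix(),he=s['hand_eye'],k=[s['fx'],s['fy'],s['cx'],s['cy']])
for q in ['wing_grip','wing','offcut_a_mid','cassette','round_knob','carriage_front']:
  for f in (models.place_of,):
    for x in f('wrist',q)[:3]: print(q,np.round(x['xyz'],3),((np.array(x['xyz'])[:2]-t)@R*1e3).round(1),round(x['confidence'],2))
E
```

```text
[-0.34  0.04  1.81 -0.    1.29  1.36]
tcp [ 0.54   -0.1642  0.2569] head -7.2 toolz [ 0. -0. -1.] tool shift mm [-556.5  -94.9  256.8]
wing_grip [ 0.674 -0.127  0.123] [ 48.2 -51.3] 0.66
wing_grip [ 0.471 -0.062  0.007] [-160.6  -11.5] 0.28
wing_grip [ 0.63  -0.076  0.062] [-1.1 -6.2] 0.24
wing [ 0.668 -0.128  0.079] [ 42.5 -53.2] 0.9
offcut_a_mid [ 0.539 -0.069  0.075] [-92.4 -10. ] 0.86
cassette [ 0.556 -0.001  0.061] [-84.5  59.3] 0.87
cassette [ 0.631 -0.08   0.062] [  0.1 -10. ] 0.25Traceback (most recent call last):
  File "<stdin>", line 8, in <module>
ValueError: it knows: carriage_front, cassette, control_pad, fine_brush, flat_brush, microtome, offcut, offcut_a_mid, offcut_b_mid, plate_top, tray_floor, wing, wing_grip
```

View pics/w0.png

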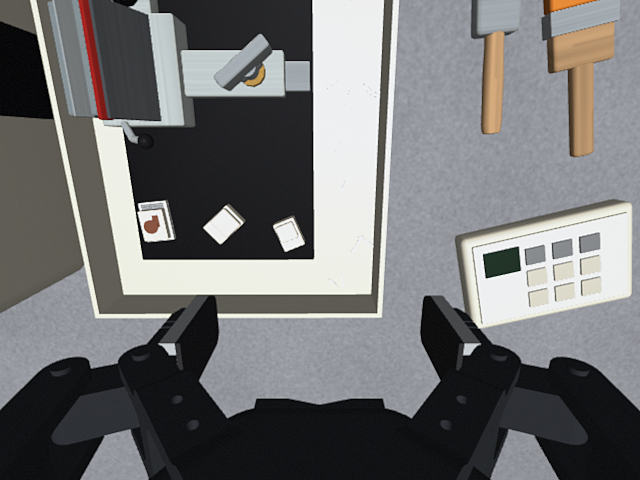

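```bash
python3 - <<'E'
from h import *
m=np.load('m.npz');R,t=m['R'],m['t']
for q in [[-46,-10],[-46,-73]]: move([*(R@np.array(q)/1e3+t),.065])
w=np.load('w0.npz');fx,fy,cx,cy=w['k']
def bp(u,v,z):
    d=w['he'][:3,:3]@[(u-cx)/fx,(v-cy)/fy,1]; c=w['r']@w['he'][:3,3]+w['p']; d=w['r']@d
    return c+d*(z-c[2])/d[2]
P=[bp(217,78,.13),bp(262,37,.13)]; print(P,np.linalg.norm(P[1]-P[0]),np.degrees(np.arctan2(*(P[1]-P[0])[[1,0]])))
for n,u,v,z in [('a',224,225,.075),('b',288,234,.075),('cas',155,222,.07)]: print(n,((bp(u,v,z)[:2]-t)@R*1e3).round(1))
E
```

```text
tcp [ 0.5396 -0.1652  0.2568] head -6.9 toolz [ 0. -0. -1.] tool shift mm [ 34.5 -95.6 191.8]
tcp [ 0.5396 -0.1652  0.2568] head -6.9 toolz [ 0. -0. -1.] tool shift mm [ 34.4 -32.6 191.8]
[array([ 0.66244502, -0.10616742,  0.13      ]), array([ 0.68414441, -0.14270985,  0.13      ])] 0.04249955705074499 -59.29758048653216
a [-87.7 -12.4]
b [-97.1 -74.2]
cas [-85.5  56.6]
```

Call:
{"api": "arm_command", "payload": {
  "increments": [
    [[0, 0, 0], [12, -32, 20], 225],
    [[0, 0, 0], [12, -32, 20], 225],
    [[0, 0, 0], [10, -31, 20], 225],
    [[0, 0, 0], [0, 0, 40], 225],
    [[0, 0, 0], [0, 0, 40], 225]
  ]
}}

```text
time: 3.25
position: [0.5864, -0.0743, 0.1167]
orientation: [0.0, 0.998, -0.059, 0.002]
ft_force: [0.2, -0.6, 0.3]
width: 0.0117
grip_force: 0.0
```

Call:
{"api": "arm_command", "payload": {
  "increments": [
    [[0, 0, 0], [0, 0, 0], 225],
    [[0, 0, 0], [0, 0, 20], 225],
    [[0, 0, 0], [0, 0, 20], 225],
    [[0, 0, 0], [0, 0, 12], 225],
    [[0, 0, 0], [0, 0, 0], 225]
  ]
}}

```text
time: 3.75
position: [0.5842, -0.0752, 0.0643]
orientation: [-0.0, 0.998, -0.061, -0.001]
ft_force: [-0.1, -0.4, -0.5]
width: 0.0103
grip_force: 0.0
```

```bash
python3 - <<'E'
from h import *
m=np.load('m.npz');R,t=m['R'],m['t']
for q in [[-46,-10],[-126,-10]]: move([*(R@np.array(q)/1e3+t),.065])
E
```

```text
tcp [ 0.5842 -0.0752  0.0643] head -7.0 toolz [-0.002  0.    -1.   ] tool shift mm [ 1.  -0.9 -0.7]
tcp [ 0.5842 -0.0752  0.0643] head -7.0 toolz [-0.002  0.    -1.   ] tool shift mm [-79.   -0.8  -0.5]
```

Call:
{"api": "arm_command", "payload": {
  "increments": [
    [[0, 0, 0], [-12, 0, 0], 225],
    [[0, 0, 0], [-12, 0, 0], 225],
    [[0, 0, 0], [-12, 0, 0], 225],
    [[0, 0, 0], [-12, 0, 0], 225],
    [[0, 0, 0], [-12, 0, 0], 225]
  ]
}}

```text
time: 4.25
position: [0.5243, -0.0675, 0.0652]
orientation: [0.0, 0.998, -0.061, 0.0]
ft_force: [-0.1, -0.8, 0.8]
width: 0.0101
grip_force: 0.1
```

Call:
{"api": "arm_command", "payload": {
  "increments": [
    [[0, 0, 0], [-10, 0, 0], 225],
    [[0, 0, 0], [-10, 0, 0], 225],
    [[0, 0, 0], [-3, 0, 0], 225],
    [[0, 0, 0], [0, 0, 0], 225],
    [[0, 0, 0], [0, 0, -40], 225]
  ]
}}

```text
time: 4.75
position: [0.4979, -0.064, 0.0999]
orientation: [-0.001, 0.998, -0.061, -0.006]
ft_force: [-0.3, 0.6, -0.5]
width: 0.0099
grip_force: 0.0
```

Call:
{"api": "arm_command", "payload": {
  "increments": [
    [[0, 0, 0], [40, 31, 0], 225],
    [[0, 0, 0], [40, 31, 0], 225],
    [[0, 0, 0], [0, 0, 0], 225],
    [[0, 0, 0], [0, 0, 25], 225],
    [[0, 0, 0], [0, 0, 15], 225]
  ]
}}

```text
time: 5.25
position: [0.5733, -0.1353, 0.0633]
orientation: [-0.0, 0.998, -0.062, -0.001]
ft_force: [-0.0, -0.0, -0.9]
width: 0.0102
grip_force: 0.0
```

```bash
python3 - <<'E'
from h import *
m=np.load('m.npz');R,t=m['R'],m['t']
for q in [[-46,-74],[-126,-74]]: move([*(R@np.array(q)/1e3+t),.064])
shot('side','s1')
for x in models.place_of('side','offcut_a_mid')[:3]: print(np.round(x['xyz'],3),((np.array(x['xyz'])[:2]-t)@R*1e3).round(1),round(x['confidence'],2))
E
```

```text
tcp [ 0.5733 -0.1353  0.0633] head -7.1 toolz [-0.001  0.    -1.   ] tool shift mm [ 4.5  2.1 -0.7]
tcp [ 0.5733 -0.1353  0.0633] head -7.1 toolz [-0.001  0.    -1.   ] tool shift mm [-75.5   2.2  -0.6]
[ 0.457 -0.058  0.013] [-175.6   -9.8] 0.51
[ 0.55  -0.002  0.055] [-89.4  58. ] 0.44
```

Call:
{"api": "arm_command", "payload": {
  "increments": [
    [[0, 0, 0], [-12, 1, 0], 225],
    [[0, 0, 0], [-12, 1, 0], 225],
    [[0, 0, 0], [-12, 0, 0], 225],
    [[0, 0, 0], [-12, 0, 0], 225],
    [[0, 0, 0], [-12, 0, 0], 225]
  ]
}}

```text
time: 5.85
position: [0.5127, -0.1298, 0.0654]
orientation: [0.0, 0.998, -0.061, 0.0]
ft_force: [-0.3, -0.1, -0.4]
width: 0.0102
grip_force: 0.0
```

Call:
{"api": "arm_command", "payload": {
  "increments": [
    [[0, 0, 0], [-10, 0, 0], 225],
    [[0, 0, 0], [-8, 0, 0], 225],
    [[0, 0, 0], [0, 0, 0], 225],
    [[0, 0, 0], [0, 0, -40], 225],
    [[0, 0, 0], [0, 0, -50], 225]
  ]
}}

```text
time: 6.35
position: [0.4936, -0.127, 0.1528]
orientation: [-0.001, 0.998, -0.061, -0.003]
ft_force: [1.5, -0.7, -1.0]
width: 0.0098
grip_force: 0.0
```

Call:
{"api": "arm_command", "payload": {
  "increments": [
    [[0, 0, 0], [25, -5, -50], 120],
    [[0, 0, 0], [40, -10, -20], 120],
    [[0, 0, 0], [30, 0, 0], 120],
    [[0, 0, 0], [0, 0, 0], 120],
    [[0, 0, 0], [0, 0, 0], 120]
  ]
}}

```text
time: 6.85
position: [0.5893, -0.1246, 0.2186]
orientation: [-0.0, 0.998, -0.061, -0.001]
ft_force: [-0.7, -0.5, -1.2]
width: 0.0451
grip_force: 0.0
```

```bash
python3 - <<'E'
from h import *
m=np.load('m.npz');R,t=m['R'],m['t']
p,r=tip()
s=shot('wrist','w1'); np.savez('w1.npz',p=p,r=r.as_matrix(),he=s['hand_eye'],k=[s['fx'],s['fy'],s['cx'],s['cy']])
for c in ['wrist','side','scene']:
  if c!='wrist': shot(c,c+'2')
  for q in ['offcut_a_mid','wing_grip','wing']:
    for x in models.place_of(c,q)[:3]: print(c,q,np.round(x['xyz'],3),((np.array(x['xyz'])[:2]-t)@R*1e3).round(1),round(x['confidence'],2))
move([.6708,-.1252,.24]); print(status.get_obs()['time'],status.get_obs()['qpos'])
E
```

```text
wrist offcut_a_mid [ 0.456 -0.062  0.018] [-175.3  -13.6] 0.96
wrist wing_grip [ 0.671 -0.125  0.119] [ 45.4 -50. ] 0.94
wrist wing [ 0.668 -0.126  0.08 ] [ 42.1 -50.7] 0.87
side offcut_a_mid [ 0.457 -0.06   0.012] [-175.5  -10.8] 0.54
side wing_grip [ 0.671 -0.122  0.12 ] [ 45.1 -47.3] 0.52
side wing [ 0.671 -0.122  0.08 ] [ 44.8 -47. ] 0.6
scene offcut_a_mid [ 0.454 -0.063  0.013] [-177.3  -14.5] 0.76
scene wing_grip [ 0.672 -0.127  0.119] [ 46.7 -51.5] 0.63
scene wing_grip [ 0.67  -0.445 -0.003] [  82.6 -367.8] 0.52
scene wing [ 0.671 -0.128  0.084] [ 45.5 -52.5] 0.58
tcp [ 0.5892 -0.1247  0.2194] head -7.0 toolz [ 0. -0. -1.] tool shift mm [ 81.1  -9.5 -20.5]
7.45 [-2.49906276e-01  1.35109335e-01  1.77915431e+00 -3.60185970e-05
  1.22710791e+00  1.44355836e+00]
```

View pics/w1.png

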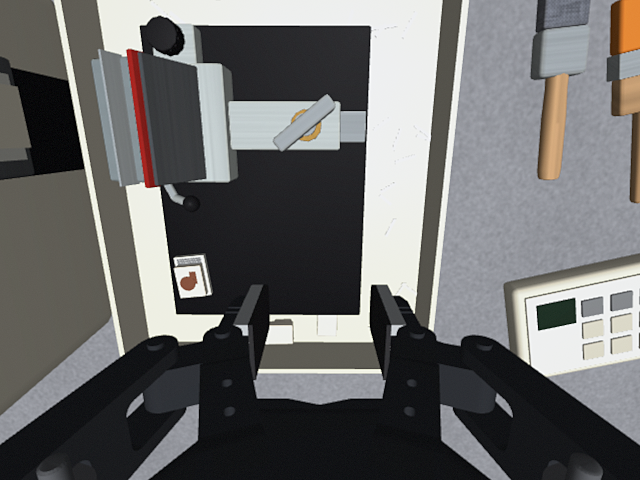

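```bash
python3 - <<'E'
from h import *
w=np.load('w1.npz');fx,fy,cx,cy=w['k']
im=cv2.imread('pics/w1.png')
def bp(u,v,z):
    d=w['he'][:3,:3]@[(u-cx)/fx,(v-cy)/fy,1]; c=w['r']@w['he'][:3,3]+w['p']; d=w['r']@d
    return c+d*(z-c[2])/d[2]
A,B=bp(278.5,144,.13),bp(331,101.5,.13); print(A,B,(A+B)/2,np.linalg.norm(B-A),np.degrees(np.arctan2(*(B-A)[[1,0]])))
cv2.imwrite('pics/c1.png',cv2.resize(im[70:180,240:370],None,fx=5,fy=5,interpolation=cv2.INTER_CUBIC))
E
```

```text
[ 0.66084283 -0.10706458  0.13      ] [ 0.68215739 -0.14367393  0.13      ] [ 0.67150011 -0.12536925  0.13      ] 0.04236218710127786 -59.79134143241682
```

View pics/c1.png

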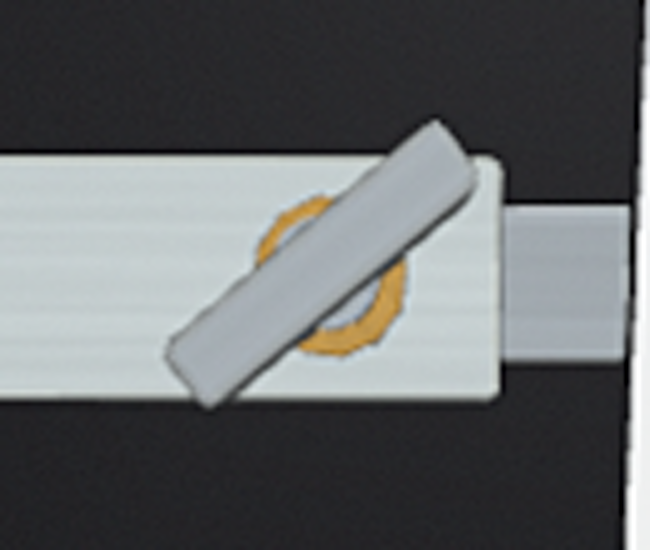

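Call:
{"api": "arm_command", "payload": {
  "increments": [
    [[0, 0, 0], [40, -5, -10], 105],
    [[0, 0, 0], [42, -5, -10], 105],
    [[0, 0, -8.5], [0, 0, 0], 105],
    [[0, 0, -8.5], [0, 0, 0], 105],
    [[0, 0, -8.5], [0, 0, 0], 105]
  ]
}}

```text
time: 7.95
position: [0.6723, -0.1247, 0.2389]
orientation: [-0.0, 0.987, 0.164, -0.0]
ft_force: [0.1, 0.1, 0.2]
width: 0.0502
grip_force: 0.0
```

Call:
{"api": "arm_command", "payload": {
  "increments": [
    [[0, 0, -8.5], [0, 0, 0], 105],
    [[0, 0, -8.5], [0, 0, 0], 105],
    [[0, 0, -8.5], [0, 0, 0], 105],
    [[0, 0, -8.5], [0, 0, 0], 105],
    [[0, 0, -8.5], [0, 0, 0], 105]
  ]
}}

```text
time: 8.45
position: [0.6718, -0.1247, 0.2392]
orientation: [-0.0, 0.86, 0.51, -0.0]
ft_force: [0.2, 0.2, -0.0]
width: 0.05
grip_force: 0.0
```

Call:
{"api": "arm_command", "payload": {
  "increments": [
    [[0, 0, -8.5], [0, 0, 0], 105],
    [[0, 0, -8.5], [0, 0, 0], 105],
    [[0, 0, -8.5], [0, 0, 0], 105],
    [[0, 0, -8.5], [0, 0, 0], 105],
    [[0, 0, -8.5], [0, 0, 0], 105]
  ]
}}

```text
time: 8.95
position: [0.6719, -0.1248, 0.2393]
orientation: [-0.0, 0.617, 0.787, -0.0]
ft_force: [0.2, -0.4, -0.1]
width: 0.0501
grip_force: 0.0
```

```bash
python3 - <<'E'
from h import *
m=np.load('m.npz');R,t=m['R'],m['t']
move([.671,-.1252,.101])
p,r=tip()
s=shot('wrist','w2'); np.savez('w2.npz',p=p,r=r.as_matrix(),he=s['hand_eye'],k=[s['fx'],s['fy'],s['cx'],s['cy']])
for q in ['wing_grip','wing']:
    for x in models.place_of('wrist',q)[:2]: print(q,np.round(x['xyz'],3),round(x['confidence'],2))
E
```

```text
tcp [ 0.6719 -0.1248  0.2393] head 103.8 toolz [-0.  0. -1.] tool shift mm [ -0.2  -0.9 138.3]
wing_grip [ 0.673 -0.127  0.118] 0.59
wing_grip [ 0.432 -0.421 -0.002] 0.17
wing [ 0.67  -0.131  0.078] 0.85
```

View pics/w2.png

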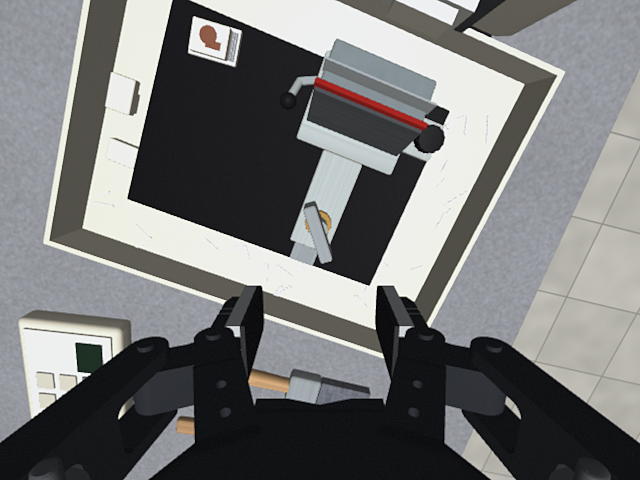

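Call:
{"api": "arm_command", "payload": {
  "increments": [
    [[0, 0, -8.4], [0, 0, 30], 105],
    [[0, 0, -8.2], [0, -1, 30], 105],
    [[0, 0, 0], [0, 0, 30], 105],
    [[0, 0, 0], [0, 0, 25], 105],
    [[0, 0, 0], [0, 0, 15], 105]
  ],
  "grip_force": 50
}}

```text
time: 9.6
position: [0.6694, -0.1248, 0.1065]
orientation: [-0.002, 0.501, 0.866, -0.001]
ft_force: [0.6, 0.9, -0.1]
width: 0.0506
grip_force: 0.0
```

Call:
{"api": "arm_command", "payload": {
  "increments": [
    [[0, 0, 0], [0, 0, 7], 105],
    [[0, 0, 0], [0, 0, 0], 105],
    [[0, 0, 0], [0, 0, 0], 180],
    [[0, 0, 0], [0, 0, 0], 240],
    [[0, 0, 0], [0, 0, 0], 255]
  ]
}}

```text
time: 10.1
position: [0.6715, -0.1257, 0.104]
orientation: [0.001, 0.499, 0.866, -0.0]
ft_force: [-1.7, -1.8, 5.7]
width: 0.0094
grip_force: 52.7
```

Call:
{"api": "arm_command", "payload": {
  "increments": [
    [[0, 0, 0], [0, 0, 0], 255],
    [[0, 0, 0], [0, 0, 0], 255],
    [[0, 0, 0], [0, 0, 0], 255]
  ]
}}

```text
time: 10.4
position: [0.6716, -0.1257, 0.1041]
orientation: [0.001, 0.499, 0.866, -0.0]
ft_force: [-2.0, -1.6, 5.7]
width: 0.0092
grip_force: 52.3
```

```bash
python3 - <<'E'
from h import *
move([.671,-.1252,.101]); o=status.get_obs(); print({k:np.round(o[k],3) for k in ['time','qpos','ft_force','torque','width','grip_force']})
E
```

```text
tcp [ 0.6716 -0.1257  0.1041] head 120.1 toolz [ 0.002 -0.001 -1.   ] tool shift mm [ 0.7 -0.2  3.1]
{'time': np.float64(10.4), 'qpos': array([-2.210e-01,  3.760e-01,  1.702e+00, -1.000e-03,  1.062e+00,
       -7.460e-01]), 'ft_force': array([-2.043, -1.64 ,  5.704]), 'torque': array([-0.224,  0.478,  0.077]), 'width': np.float64(0.009), 'grip_force': np.float64(52.298)}
```

Call:
{"api": "arm_command", "payload": {
  "increments": [
    [[0, 0, 8], [0, 0, 0], 255],
    [[0, 0, 8], [0, 0, 0], 255],
    [[0, 0, 8], [0, 0, 0], 255],
    [[0, 0, 8], [0, 0, 0], 255],
    [[0, 0, 8], [0, 0, 0], 255]
  ]
}}

```text
time: 10.9
position: [0.6706, -0.126, 0.1039]
orientation: [0.0, 0.767, 0.641, -0.001]
ft_force: [-4.4, -0.9, 8.1]
width: 0.0092
grip_force: 52.6
```

Call:
{"api": "arm_command", "payload": {
  "increments": [
    [[0, 0, 8], [0, 0, 0], 255],
    [[0, 0, 8], [0, 0, 0], 255],
    [[0, 0, 8], [0, 0, 0], 255],
    [[0, 0, 8], [0, 0, 0], 255],
    [[0, 0, 8], [0, 0, 0], 255]
  ]
}}

```text
time: 11.4
position: [0.6696, -0.1255, 0.1036]
orientation: [-0.0, 0.94, 0.34, -0.001]
ft_force: [-6.9, -0.3, 7.8]
width: 0.009
grip_force: 52.7
```

```bash
python3 - <<'E'
from h import *
move([.671,-.1252,.101]); o=status.get_obs(); print({k:np.round(o[k],3) for k in ['time','qpos','ft_force','torque','joint_torque','width','grip_force']})
E
```

```text
tcp [ 0.6696 -0.1255  0.1036] head 39.8 toolz [-0.003 -0.    -1.   ] tool shift mm [1.3 0.6 2.6]
{'time': np.float64(11.4), 'qpos': array([-2.210e-01,  3.750e-01,  1.704e+00, -1.000e-03,  1.065e+00,
        6.560e-01]), 'ft_force': array([-6.86 , -0.311,  7.756]), 'torque': array([-0.127,  1.214,  0.122]), 'joint_torque': array([  1.157, -49.754, -33.755,   0.75 ,  -2.315,  -1.327]), 'width': np.float64(0.009), 'grip_force': np.float64(52.695)}
```

Call:
{"api": "arm_command", "payload": {
  "increments": [
    [[0, 0, 8], [0, 0, 0], 255],
    [[0, 0, 8], [0, 0, 0], 255],
    [[0, 0, 8], [0, 0, 0], 255],
    [[0, 0, 4], [0, 0, 0], 255],
    [[0, 0, 0], [0, 0, 0], 255]
  ]
}}

```text
time: 11.9
position: [0.6692, -0.1249, 0.1034]
orientation: [-0.0, 0.995, 0.104, -0.002]
ft_force: [-6.7, 0.7, 9.0]
width: 0.0091
grip_force: 52.7
```

```bash
cat > st.py <<'E'
from h import *
move([.671,-.1252,.101]); o=status.get_obs(); print({k:np.round(o[k],3).tolist() for k in ['time','qpos','ft_force','torque','joint_torque','width','grip_force']})
E
python3 st.py
```

```text
tcp [ 0.6692 -0.1249  0.1034] head 12.0 toolz [-0.003  0.001 -1.   ] tool shift mm [1.7 0.7 2.4]
{'time': 11.9, 'qpos': [-0.221, 0.375, 1.704, -0.0, 1.065, 1.141], 'ft_force': [-6.656, 0.663, 8.99], 'torque': [0.067, 1.277, -0.085], 'joint_torque': [0.607, -49.674, -34.084, 0.326, -2.585, 0.327], 'width': 0.009, 'grip_force': 52.661}
```

Call:
{"api": "arm_command", "payload": {
  "increments": [
    [[0, 0, 4], [0, 0, 0], 255],
    [[0, 0, 4], [0, 0, 0], 255],
    [[0, 0, 4], [0, 0, 0], 255],
    [[0, 0, 0], [0, 0, 0], 255]
  ]
}}

```text
time: 12.3
position: [0.6692, -0.1246, 0.1034]
orientation: [-0.001, 1.0, -0.0, -0.002]
ft_force: [-7.8, 1.5, 8.5]
width: 0.0091
grip_force: 52.7
```

```bash
python3 st.py
```

```text
tcp [ 0.6692 -0.1246  0.1034] head -0.0 toolz [-0.004  0.001 -1.   ] tool shift mm [1.8 0.6 2.4]
{'time': 12.3, 'qpos': [-0.221, 0.375, 1.704, 0.0, 1.066, 1.35], 'ft_force': [-7.81, 1.538, 8.52], 'torque': [0.121, 1.344, -0.089], 'joint_torque': [0.077, -49.72, -34.213, 0.105, -2.659, 0.318], 'width': 0.009, 'grip_force': 52.656}
```

Call:
{"api": "arm_command", "payload": {
  "increments": [
    [[0, 0, 4], [0, 0, 0], 255],
    [[0, 0, 4], [0, 0, 0], 255],
    [[0, 0, 0], [0, 0, 0], 255]
  ]
}}

```text
time: 12.6
position: [0.6692, -0.1244, 0.1033]
orientation: [-0.0, 0.998, -0.07, -0.002]
ft_force: [-6.5, 1.8, 8.6]
width: 0.0088
grip_force: 52.7
```

```bash
python3 st.py
```

```text
tcp [ 0.6692 -0.1244  0.1033] head -8.0 toolz [-0.004  0.001 -1.   ] tool shift mm [1.9 0.6 2.3]
{'time': 12.6, 'qpos': [-0.221, 0.375, 1.704, 0.0, 1.066, 1.489], 'ft_force': [-6.468, 1.846, 8.575], 'torque': [0.255, 1.329, 0.161], 'joint_torque': [-0.564, -49.776, -34.275, 0.038, -2.682, 0.553], 'width': 0.009, 'grip_force': 52.68}
```

Call:
{"api": "arm_command", "payload": {
  "increments": [
    [[0, 0, 4], [0, 0, 0], 255],
    [[0, 0, 2], [0, 0, 0], 255],
    [[0, 0, 0], [0, 0, 0], 255]
  ]
}}

```text
time: 12.9
position: [0.6691, -0.1243, 0.1034]
orientation: [0.0, 0.993, -0.12, -0.002]
ft_force: [-6.7, 3.0, 8.0]
width: 0.0095
grip_force: 73.3
```

```bash
python3 st.py
```

```text
tcp [ 0.6691 -0.1243  0.1034] head -13.7 toolz [-0.004  0.    -1.   ] tool shift mm [2.  0.4 2.4]
{'time': 12.9, 'qpos': [-0.22, 0.375, 1.704, -0.0, 1.066, 1.591], 'ft_force': [-6.733, 3.049, 7.951], 'torque': [0.385, 1.35, 1.4], 'joint_torque': [-2.085, -49.667, -34.251, 0.505, -2.729, 1.61], 'width': 0.01, 'grip_force': 73.275}
```

Call:
{"api": "arm_command", "payload": {
  "increments": [
    [[0, 0, 2], [0, 0, 0], 255],
    [[0, 0, 0], [0, 0, 0], 255],
    [[0, 0, 0], [0, 0, 0], 255],
    [[0, 0, 0], [0, 0, 0], 255]
  ]
}}

```text
time: 13.3
position: [0.6692, -0.1242, 0.1034]
orientation: [0.0, 0.991, -0.136, -0.002]
ft_force: [-6.5, 3.5, 8.7]
width: 0.0093
grip_force: 84.5
```

```bash
python3 st.py; python3 - <<'E'
from h import *
shot('wrist','w3')
for x in models.place_of('wrist','wing_grip')[:2]: print(np.round(x['xyz'],3),x['confidence'])
E
```

```text
tcp [ 0.6692 -0.1242  0.1034] head -15.6 toolz [-0.004  0.    -1.   ] tool shift mm [2.  0.4 2.4]
{'time': 13.3, 'qpos': [-0.22, 0.375, 1.704, -0.001, 1.066, 1.624], 'ft_force': [-6.522, 3.496, 8.725], 'torque': [0.416, 1.391, 1.712], 'joint_torque': [-2.407, -49.588, -34.222, 0.648, -2.752, 1.733], 'width': 0.009, 'grip_force': 84.486}
```

View pics/w3.png

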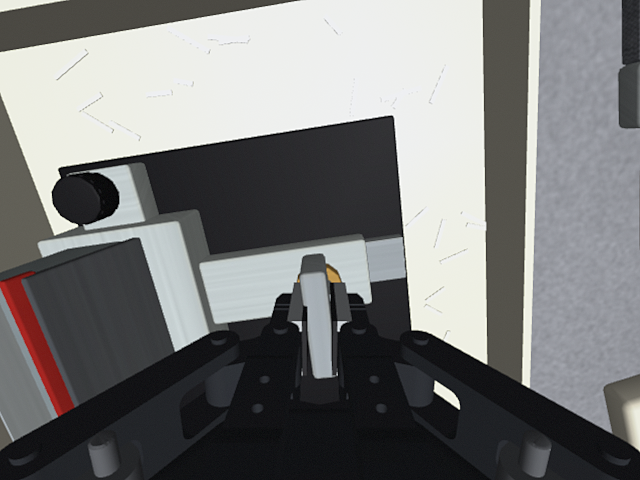

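Call:
{"api": "arm_command", "payload": {
  "increments": [
    [[0, 0, -8], [0, 0, 0], 255],
    [[0, 0, -8], [0, 0, 0], 255],
    [[0, 0, -8], [0, 0, 0], 255],
    [[0, 0, -8], [0, 0, 0], 255],
    [[0, 0, -8], [0, 0, 0], 255]
  ]
}}

```text
time: 13.9
position: [0.6693, -0.1252, 0.1035]
orientation: [-0.0, 0.977, 0.211, -0.002]
ft_force: [-8.3, -0.5, 7.5]
width: 0.009
grip_force: 52.6
```

Call:
{"api": "arm_command", "payload": {
  "increments": [
    [[0, 0, -8], [0, 0, 0], 255],
    [[0, 0, -8], [0, 0, 0], 255],
    [[0, 0, -8], [0, 0, 0], 255],
    [[0, 0, -8], [0, 0, 0], 255],
    [[0, 0, -8], [0, 0, 0], 255]
  ]
}}

```text
time: 14.4
position: [0.6701, -0.1258, 0.1038]
orientation: [0.0, 0.846, 0.533, -0.001]
ft_force: [-5.5, -2.0, 6.6]
width: 0.0091
grip_force: 52.5
```

Call:
{"api": "arm_command", "payload": {
  "increments": [
    [[0, 0, -8], [0, 0, 0], 255],
    [[0, 0, -8], [0, 0, 0], 255],
    [[0, 0, 0], [0, 0, 0], 255],
    [[0, 0, 0], [0, 0, 0], 255],
    [[0, 0, 0], [0, 0, 0], 255]
  ]
}}

```text
time: 14.9
position: [0.6706, -0.1259, 0.1038]
orientation: [0.0, 0.766, 0.643, -0.001]
ft_force: [-4.3, -2.1, 5.9]
width: 0.0092
grip_force: 52.5
```

```bash
python3 st.py; python3 - <<'E'
from h import *
shot('wrist','w4'); shot('side','s4')
for x in models.place_of('side','offcut_a_mid')[:3]: print(np.round(x['xyz'],3),x['confidence'])
E
```

```text
tcp [ 0.6706 -0.1259  0.1038] head 80.1 toolz [-0.    -0.001 -1.   ] tool shift mm [0.8 0.3 2.8]
{'time': 14.9, 'qpos': [-0.221, 0.376, 1.703, -0.002, 1.063, -0.048], 'ft_force': [-4.309, -2.058, 5.948], 'torque': [-0.286, 0.775, 0.097], 'joint_torque': [1.8, -50.154, -32.747, 0.96, -1.45, 0.104], 'width': 0.009, 'grip_force': 52.516}
[ 0.457 -0.057  0.013] 0.48
```

View pics/w4.png

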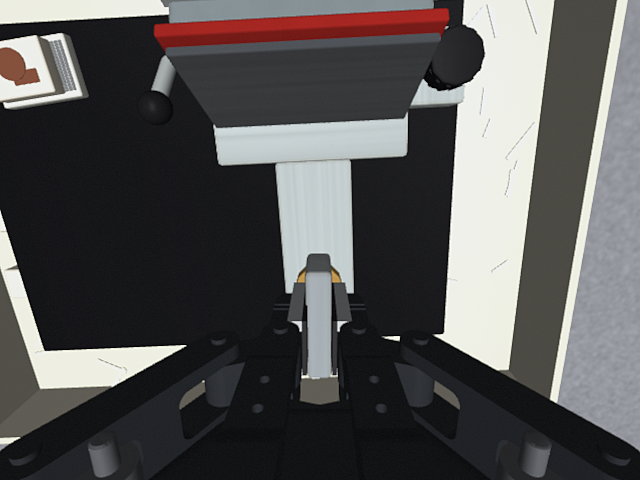

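```bash
python3 -c "
from station import hand_in; print(hand_in())"
```

```text
the job is handed in; nothing more can be done
None
```

I handed the job in with both offcuts in the waste tray and the winged screw seated, then backed off about 90° (my estimate, since I could not read the joint directly); the fingers still hold the wing at about 52 N. The hand-in gave no verdict.

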